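# Hold the candling board open for lamp cleaning

### The job

The lamps under the candling board need wiping: first take the fillet knife off the board and lay it flat in the blue tray, then lift the board by its front handle to 40 degrees and keep it there so that a colleague can reach in underneath. The board falls shut if let go, so finish while still holding it by the handle at 40 degrees, and never let it drop. Leave the yellow crate, the jar and the red-handled sharpening steel where they are.

Things in the scene. Friction and masses are not known exactly. Their poses are not given: they have to be found in the camera images.
- lightbox: Candling light box fixed on the table: stainless trough, 280 mm deep (x) by 380 mm wide (y), 85 mm high, closed by a white board with a glowing middle. Origin: centre of its underside, on the table; z up. Its -x side is the front (to the robot, with the handle), +x the rear. A black hose with orange nozzle stands 202 mm high behind the hinge at x +150 to +216, y +94 to +179 mm, clear of the board.
- board (a joint): Opening angle of the board, rad: 0 shut (level), 0.698 = 40 degrees, stop at 1.3. White panel 280 x 380 x 12 mm, upper face 97 mm above the table when shut. Hinge line along y of the light box, 140 mm to +x of its centre, 91 mm above the table; the front edge rises and goes away from the robot. No catch or spring: its weight (with handle 0.65 to 1.0 kg) shuts it from any angle. Slight friction.
- board_handle: Stainless bow handle on the board's front edge: round bar 12 mm thick, 118 mm long along y, 42 mm out in front of the edge on two end legs (36 mm clear behind the bar), level with the board's mid-thickness. Origin: middle of the bar, 322 mm from the hinge line, 91 mm above the table when shut. x points to the hinge, z is the board's normal. The bar can roll between finger pads.
- knife: Fillet knife on its flat side on the board. Black handle 26 mm wide (y; 34 at the butt, 32 at the bolster), 18 mm thick (z), from x -105 to +25 mm; thin steel blade 22 mm wide, 9 mm above the underside, on to the tip at x +190 mm. x points from handle to tip, z up. Origin: on its underside near the centre of mass: grip across the handle there. 0.12 to 0.18 kg.
- knife_mid (a point): Middle of the knife's whole length, on its underside, 42.5 mm from the knife's origin towards the tip.
- tray: Loose blue plastic knife tray, open on top, 370 mm (x) by 160 mm (y) by 30 mm high, walls and floor 5 mm, 0.9 kg, on the left or right of the light box. Origin: centre of its underside; x along its length.
- crate: Bystander: loose empty yellow crate, 280 x 180 x 80 mm, on the other side of the light box. Origin: centre of its underside. Not to be moved.
- jar: Bystander: loose white screw-top sample jar with green label and blue lid, 72 mm diameter, 90 mm tall, standing in front of the light box to the robot's right. Origin: centre of its underside. Not to be moved.
- steel: Bystander: loose sharpening steel lying between robot and light box, red handle and steel rod, 357 mm long, up to 26 mm high. Origin: under it, 48 mm from the guard along the rod; x along the rod. Not to be moved.

How it is judged:
On the way, in this order (a step that is already met when the one before it is completed fails the run):
1. the knife lies flat and let go in the blue tray while the board is still shut (x of knife_mid in the frame of tray between -0.05 and 0.05 m and y of knife_mid in the frame of tray between -0.06 and 0.06 m and z of knife_mid in the frame of tray below 0.03 m and angle between the z axis of knife and the z axis of tray, either way round below 0.1 rad and contact force between the fingers and knife below 0.05 N and linear speed of knife below 0.03 m/s and value of joint board below 0.05 rad), for 0.2 s.
2. the board is raised to 40 degrees, give or take 5, and held by its handle (value of joint board between 0.611 and 0.785 rad and contact force between the fingers and board_handle above 1 N), for 0.3 s.
At the end, for the whole second after the job is handed in: The board stands still at 40 degrees (35 to 45), carried by the gripper's fingers alone at its handle (more than 1 N); the knife lies flat (within 6 degrees) and at rest inside the blue tray; crate, jar and steel are within 30 mm of where they stood (all of step 2 and velocity of joint board between -0.05 and 0.05 rad/s and contact force between each of knife, tray, crate, jar, steel and lightbox below 0.1 N and x of knife_mid in the frame of tray between -0.05 and 0.05 m and y of knife_mid in the frame of tray between -0.06 and 0.06 m and z of knife_mid in the frame of tray below 0.03 m and angle between the z axis of knife and the z axis of tray, either way round below 0.1 rad and linear speed of knife below 0.03 m/s and distance of each of crate, jar, steel from where it was at the start of the episode below 0.03 m); the arm keeps its last pose, push and grip.
It fails at once if the board is raised more than 6 degrees before the knife is in the tray (value of joint board above 0.105 rad and (z of knife_mid in the frame of tray above 0.04 m or horizontal distance between knife_mid and tray above 0.09 m)).
It fails at once if the board drops (falls faster than 1.2 rad/s) (velocity of joint board below -1.2 rad/s).
It fails at once if the knife is dropped from a height (falls free of the fingers faster than 1 m/s) (linear speed of knife above 1 m/s and contact force between the fingers and knife below 0.05 N).
It fails at once if crate, jar or steel is moved more than 30 mm or tipped (distance of any of crate, jar, steel from where it was at the start of the episode above 0.03 m or angle between jar's own z axis and vertical above 0.4 rad).
It also fails if it takes over 59 s, if anything falls off the work surface, if the arm or the gripper's body presses on something with over 40 N, if the wrist force passes 120 N, or if a joint passes its speed limit or range.

### The arm

A 6-joint arm with a two-finger parallel gripper is mounted at the origin on the work surface. World frame = base frame: x ahead of the robot, y to its left, z up, the work surface at z = 0. Lengths are in m, angles in rad, forces in N, time in s.
With the tool pointing down it reaches from about 0.15 to 0.775 m from the base axis. Payload 6.1 kg.
Tool frame: the origin (TCP) lies midway between the tips of the shut fingers; the grasp point (between the pads) lies 19 mm behind it; z points along the fingers, y is the line along which they close (so a half turn about z gives the same grasp; the last joint's range is limited). The gripper opens to 85 mm and grips with 20 to 120 N. Pads are 22 mm wide; open, the fingers measure 114 mm over their backs; the gripper's body (76 mm by 85 mm) begins 54 mm behind the grasp point. The pads swing forward as they close: fully open they stand 13 mm farther back than shut.
Start: joints at [-1.33, 0.126, -0.04, 1.405, 0, 1.571], TCP at [0.125, -0.51, 0.231] pointing down, gripper open.
Joint ranges: [-2.72, 2.72], [-0.95, 1.95], [-1.27, 1.35], [-1.78, 2.02], [-1.46, 1.47], [-3.14, 3.14]. Speed limits (rad/s): [2.39, 2.39, 3.01, 3.14, 3.14, 3.14].

### API

Orientations are given as a unit quaternion [w, x, y, z].
In Python, from cell import get_obs, camera, sign_off gives the robot as it stands.
- The arm moves only by the tool drive_tool, never from a script. Its argument "commands" is a list of rows, each a list of 7 numbers: the shift along the tool's x, y, z in units of 40 mm (1.0 is 40 mm), then the turn, a rotation vector about the tool's x, y, z in degrees, then the closure, from -1 (fully open) to 1 (shut). A call has 1 to 8 rows; each row is the pose to reach, as a shift and turn from the pose commanded when the call began, along the tool's axes at that moment; what a row does not reach only later rows make up. A row lasts 1/10 s, in which the tool goes at most 50 mm and 8.59 degrees, less where a joint would pass 70% of its speed; a pose out of reach is approached as far as the arm can. A call with a gripper value outside its range is refused whole. The fingers move at their own pace and stop on an object; the grip force is fixed at half the most. Time passes only in rows, so rows that repeat a pose let the fingers close. It gives the time, the measured TCP pose, the force, the opening and the grip force at its end, in the units of the state.
- get_obs(): the state, without advancing time (a new reading comes with each control period).
- camera(name): name is "scene" or "top"; returns a dict with "frame" (384x512x3 uint8, red, green, blue), "mtx" (3x3 intrinsics, pixels), "origin" and "attitude" of the camera in the world. Camera axes: x right, y down, z forward; pixel columns grow to the right and rows downward; lengths in m; the calibration is good to about 2 mm. A picture is of the moment at which its call begins. There is no depth.
- sign_off(): hands the job in; it is judged then, once.
The state is a dict: "time": time; "q": joint angles; "joint_vel": joint speeds; "joint_efforts": joint torques, N m; "position": TCP position; "tool_rot": TCP orientation; "contact_force": force on the tool from outside, world axes, zero at the start; "moment": the same for the moment, N m; "gripper_width": finger opening in m; "grip_force": force on a finger pad.
Only numpy, scipy, OpenCV 4.12 (cv2) and the standard library are available. Lean on these libraries where they do the work, as an engineer would, in place of code of your own. Each camera call takes 0.05 s, during which the arm holds its last target. There are 200 camera calls.

## Working session

There is one attempt and no reset: what is moved stays moved. The work goes in short steps, Python scripts to look and compute and a tool call to move; the robot and the scene stay as the last step left them, time stands still between calls to the robot, and variables do not carry over. Pictures are saved under pics/ and viewed, at most 10 in all, crops included, and the job is handed in when it is done.

Besides the shell and the picture viewer there is one more tool, called after "Request:" as name(argument=value, ...), one argument or row to a line, values as JSON. drive_tool: Moves the arm, as the interface text tells. Its arguments: {"type":"object","properties":{"commands":{"type":"array","items":{"type":"array","items":{"type":"number"}}}},"required":["commands"]}

```bash
mkdir -p pics; ls
cat > h.py <<'E'
import numpy as np, cv2
from scipy.spatial.transform import Rotation as R
from cell import get_obs, camera, sign_off
def rot(a):
    a=np.array(a,float)
    return a if a.shape==(3,3) else R.from_quat(a[[1,2,3,0]]).as_matrix()
def toplane(c,uv,z):
    uv=np.atleast_2d(uv).astype(float)
    d=np.c_[uv,np.ones(len(uv))]@np.linalg.inv(c["mtx"]).T@rot(c["attitude"]).T
    o=np.array(c["origin"]); s=(z-o[2])/d[:,2]
    return o+s[:,None]*d
def proj(c,p):
    q=(np.atleast_2d(p)-np.array(c["origin"]))@rot(c["attitude"])@np.array(c["mtx"]).T
    return q[:,:2]/q[:,2:]
def save(c,n,f=1.5):
    cv2.imwrite(n,cv2.resize(c["frame"][:,:,::-1],None,fx=f,fy=f))
E
python3 - <<'E'
from h import *
o=get_obs();print(o)
for n in("top","scene"):
    c=camera(n);save(c,f"pics/{n}0.png");print(n,c["mtx"],c["origin"],c["attitude"])
E
```

```text
pics
{'time': 0.0, 'q': array([-1.33001449e+00,  1.26382384e-01, -4.06296826e-02,  1.40538805e+00,
       -1.54991304e-05,  1.57081295e+00]), 'joint_vel': array([ 0.00125213,  0.00036572,  0.00151464, -0.00124172, -0.00073316,
        0.00082321]), 'joint_efforts': array([-1.81373771e-04, -4.35908568e+01,  3.52927780e+01,  1.72473985e-02,
       -1.24913925e-05,  1.86861121e-05]), 'position': array([ 0.1250898 , -0.50945551,  0.23051729]), 'tool_rot': array([-7.95157556e-04,  9.92762440e-01,  1.20092025e-01, -1.04007726e-04]), 'contact_force': array([ 0.35324229, -0.54960287, -0.75120822]), 'moment': array([ 0.02051862, -0.00429724, -0.06112324]), 'grip_force': 0.0, 'gripper_width': 0.08567114771362339}
top [[346.94922817   0.         257.04863201]
 [  0.         346.94922817 194.27453725]
 [  0.           0.           1.        ]] [ 0.41666942 -0.00648388  1.07392431] [ 0.05162703 -0.69704739  0.7137703  -0.04462669]
scene [[380.94089982   0.         258.89430107]
 [  0.         380.94089982 196.47716379]
 [  0.           0.           1.        ]] [1.19932401 0.3468478  0.85776185] [-0.19311558  0.47725715  0.79495583 -0.32090063]
```

View pics/top0.png

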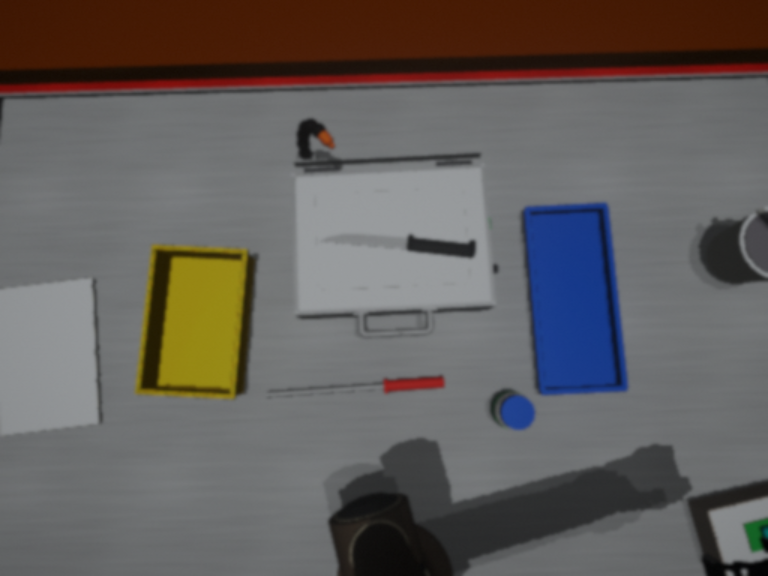

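View pics/scene0.png

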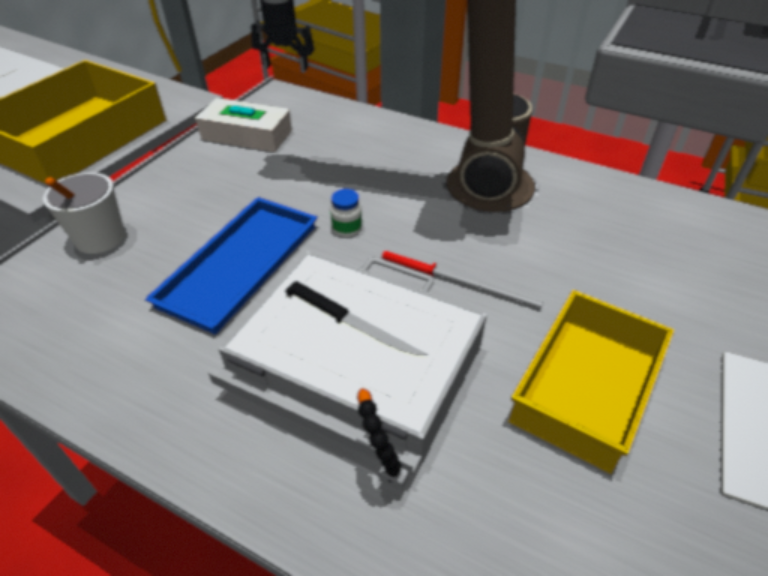

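The top view shows the knife (full-res px ≈ (213–317, 160–170), handle to the right), tray at right (383,199), jar (343,273), steel (237,258) and handle bar (263,222). The scene view agrees with this. Now measuring.

```bash
cat > m.py <<'E'
from h import *
def big(m):
    cs,_=cv2.findContours(m.astype(np.uint8),cv2.RETR_EXTERNAL,cv2.CHAIN_APPROX_NONE)
    return max(cs,key=cv2.contourArea)[:,0,:]
def rect(c,cont,z):
    p=toplane(c,cont,z)[:,:2].astype(np.float32)
    (ctr,sz,_)=r=cv2.minAreaRect(p); b=cv2.boxPoints(r)
    e=b[1]-b[0] if np.linalg.norm(b[1]-b[0])>np.linalg.norm(b[2]-b[1]) else b[2]-b[1]
    return np.round(ctr,4),np.round(sorted(sz),4),round(float(np.degrees(np.arctan2(e[1],e[0])))%180,2)
E
python3 - <<'E'
from m import *
c=camera("top");f=c["frame"].astype(int);r,g,b=f[...,0],f[...,1],f[...,2];v=f.max(2)
V,U=np.mgrid[:384,:512]
def box(u0,u1,v0,v1):return (U>=u0)&(U<u1)&(V>=v0)&(V<v1)
tray=(b>r+50)&(b>g+40)&box(340,425,130,265); print("tray",rect(c,big(tray),.03))
jar=(b>r+50)&(b>g+40)&box(325,362,255,290); print("jarlid",rect(c,big(jar),.09))
print("crate",rect(c,big((r>b+50)&(g>b+50)&box(85,175,155,270)),.08))
kh=(v<80)&box(265,320,150,175); print("khandle",rect(c,big(kh),.115), rect(c,big(kh),.106))
bd=(f.min(2)>165)&box(190,335,105,215); print("board",rect(c,big(bd),.097))
st=(r>g+60)&(r>b+60)&box(245,305,245,268);print("steelhandle",rect(c,big(st),.02))
print("knife tip",toplane(c,[(213.5,159)],.106), "steel tip",toplane(c,[(179,262.5)],.01))
# handle bar: profile along column
for u in (250,263,276): print(u,[(vv,int(v[vv,u])) for vv in range(205,228)])
print([(uu,int(v[217,uu])) for uu in list(range(234,248))+list(range(280,294))])
s=camera("scene");f=s["frame"].astype(int);v=f.max(2);V,U=np.mgrid[:384,:512]
kh=(v<60)&(U>185)&(U<235)&(V>183)&(V<216);k=big(kh);print("scene kh",rect(s,k,.115),rect(s,k,.106))
b=f; m=(f[...,2]>f[...,0]+50)&(f[...,2]>f[...,1]+40)&(U<215); print("scene tray",rect(s,big(m),.03))
cv2.imwrite("pics/crop.png",cv2.resize(c["frame"][90:260,180:350,::-1],None,fx=3.5,fy=3.5,interpolation=cv2.INTER_CUBIC))
E
```

```text
tray (array([ 0.5413, -0.377 ]), array([0.174 , 0.3823]), 1.42)
jarlid (array([ 0.3212, -0.2357]), array([0.0589, 0.0592]), 132.37)
crate (array([0.5075, 0.375 ]), array([0.1907, 0.2882]), 175.8)
khandle (array([ 0.6319, -0.1035]), array([0.0292, 0.1268]), 82.81) (array([ 0.6339, -0.1044]), array([0.0295, 0.128 ]), 82.81)Traceback (most recent call last):
  File "<stdin>", line 9, in <module>
  File "m.py", line 4, in big
    return max(cs,key=cv2.contourArea)[:,0,:]
           ~~~^^^^^^^^^^^^^^^^^^^^^^^^
ValueError: max() iterable argument is empty
```

Run:
```python
from m import *
c=camera("top");f=c["frame"].astype(int);r,g,b=f[...,0],f[...,1],f[...,2];v=f.max(2)
V,U=np.mgrid[:384,:512]
def box(u0,u1,v0,v1):return (U>=u0)&(U<u1)&(V>=v0)&(V<v1)
print("board px",f[140,220],"table",f[300,200],f[160,180])
st=(r>g+60)&(r>b+60)&box(245,305,240,272);print("steelhandle",rect(c,big(st),.02))
print("knife tip",toplane(c,[(213.5,159)],.106), "steel tip",toplane(c,[(179,262.5)],.01))
for u in (250,263,276): print(u,[int(v[vv,u]) for vv in range(205,228)])
print([int(v[217,uu]) for uu in range(234,248)],[int(v[217,uu]) for uu in range(280,294)])
s=camera("scene");f=s["frame"].astype(int);v=f.max(2)
kh=(v<60)&(U>185)&(U<235)&(V>183)&(V<216);k=big(kh);print("scene kh",rect(s,k,.115),rect(s,k,.106))
m=(f[...,2]>f[...,0]+50)&(f[...,2]>f[...,1]+40)&(U<215); print("scene tray",rect(s,big(m),.03))
cv2.imwrite("pics/crop.png",cv2.resize(c["frame"][90:260,180:350,::-1],None,fx=3.5,fy=3.5,interpolation=cv2.INTER_CUBIC))
```

```text
board px [152 154 156] table [113 115 117] [116 118 119]
steelhandle (array([ 0.3729, -0.0486]), array([0.0236, 0.1174]), 91.06)
knife tip [[0.65431227 0.12378015 0.106     ]] steel tip [[0.36037135 0.24295905 0.01      ]]
250 [141, 130, 107, 71, 58, 81, 108, 119, 121, 121, 122, 122, 121, 118, 106, 95, 107, 119, 115, 108, 111, 118, 121]
263 [137, 117, 81, 62, 81, 108, 120, 121, 121, 122, 122, 122, 119, 113, 105, 105, 115, 117, 106, 103, 114, 121, 121]
276 [122, 91, 63, 66, 91, 111, 118, 119, 121, 120, 120, 119, 116, 106, 100, 115, 123, 112, 101, 109, 119, 123, 124]
[124, 121, 115, 106, 101, 106, 119, 118, 98, 83, 91, 108, 119, 122] [102, 103, 99, 92, 86, 99, 118, 121, 112, 113, 120, 124, 125, 125]
scene kh (array([ 0.6392, -0.0972]), array([0.0313, 0.1242]), 84.65) (array([ 0.6324, -0.1025]), array([0.0317, 0.1257]), 84.65)
scene tray (array([ 0.5428, -0.37  ]), array([0.1818, 0.3908]), 1.36)
```

View pics/crop.png

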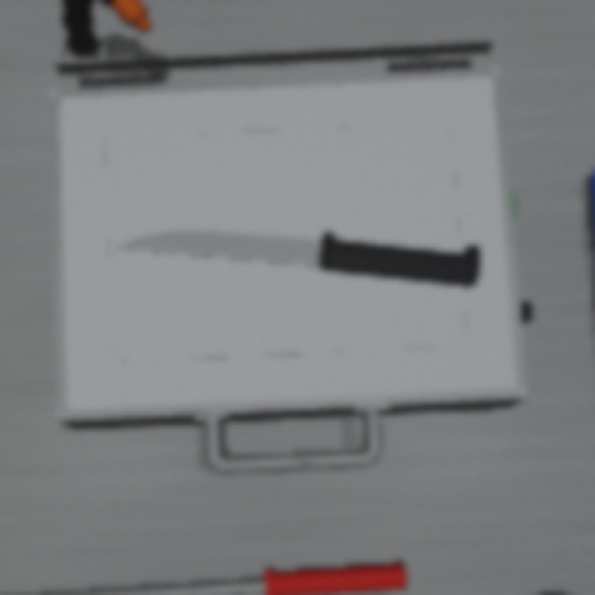

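The crop shows the handle bar middle at full px ≈ (264,221.5), legs at u≈240.5/286.5. The knife handle angle is about 84° and its origin is near (0.637,-0.063), which agrees across both views.

```bash
cat > go.py <<'E'
from h import *
def down(a,pitch=0):
    a=np.radians(a); x=np.array([np.cos(a),np.sin(a),0]); z=np.array([0,0,-1.])
    return np.c_[x,np.cross(z,x),z]
def go(p,Rt,P0=None,R0=None):
    o=get_obs(); P0=np.array(o["position"]) if P0 is None else np.array(P0); R0=rot(o["tool_rot"]) if R0 is None else R0
    d=R0.T@(np.array(p)-P0)/.04; w=np.degrees(R.from_matrix(R0.T@Rt).as_rotvec())
    print(np.round(d,3),np.round(w,2),"rows>=",max(np.linalg.norm(d)*.8,np.linalg.norm(w)/8.59).round(1))
E
python3 - <<'E'
from go import *
go((.38,-.28,.23),down(45)); go((.637,-.063,.19),down(84.3),(.38,-.28,.23),down(45))
c=camera("top"); print(toplane(c,[(264.0,221.6),(240.5,221.6),(286.5,220.5)],.094))
o=.0; print("steel ends + guard", toplane(c,[(256,256),(296,255)],.015))
E
```

```text
[ 7.557 -4.056  0.026] [-5.000e-02 -1.000e-02 -3.121e+01] rows>= 6.9
[8.379 0.707 1.   ] [  0.    0.  -39.3] rows>= 6.8
[[ 0.47287286 -0.01612198  0.094     ]
 [ 0.47443652  0.05016752  0.094     ]
 [ 0.4744728  -0.07960082  0.094     ]]
steel ends + guard [[ 0.37469148  0.00980009  0.015     ]
 [ 0.37495147 -0.1104425   0.015     ]]
```

Request:
drive_tool(
  commands=[
    [0.9, -0.5, 0, 0, 0, -3.9, -1],
    [1.9, -1, 0, 0, 0, -7.8, -1],
    [2.85, -1.5, 0, 0, 0, -11.7, -1],
    [3.8, -2, 0, 0, 0, -15.6, -1],
    [4.7, -2.5, 0, 0, 0, -19.5, -1],
    [5.65, -3, 0, 0, 0, -23.4, -1],
    [6.6, -3.5, 0, 0, 0, -27.3, -1],
    [7.55, -4.05, 0, 0, 0, -31.2, -1],
  ],
)

```text
time: 1.1
position: [0.381, -0.2792, 0.2314]
tool_rot: [0.0, 0.923, 0.384, 0.0]
contact_force: [1.0, -0.3, -0.1]
gripper_width: 0.0859
grip_force: 0.0
```

Request:
drive_tool(
  commands=[
    [1.05, 0.1, 0, 0, 0, -4.9, -1],
    [2.1, 0.2, 0.1, 0, 0, -9.8, -1],
    [3.15, 0.3, 0.2, 0, 0, -14.7, -1],
    [4.2, 0.4, 0.4, 0, 0, -19.6, -1],
    [5.25, 0.5, 0.6, 0, 0, -24.5, -1],
    [6.3, 0.6, 0.8, 0, 0, -29.4, -1],
    [7.4, 0.65, 1, 0, 0, -34.4, -1],
    [8.4, 0.7, 1, 0, 0, -39.3, -1],
  ],
)

```text
time: 1.9
position: [0.638, -0.0611, 0.1897]
tool_rot: [-0.001, 0.74, 0.673, -0.001]
contact_force: [-0.0, -0.5, -0.7]
gripper_width: 0.0851
grip_force: 0.0
```

Run:
```python
from go import *
o=get_obs();print(o["time"],o["position"],o["q"]); go((.637,-.063,.100),down(84.3))
```

```text
1.9 [ 0.63802355 -0.06108091  0.1896921 ] [-9.54481696e-02  3.52935093e-01  1.59020770e-01  1.37891055e+00
  9.71615315e-06  1.57088569e+00]
[-0.05  -0.016  2.242] [-0.12 -0.    0.23] rows>= 1.8
```

Request:
drive_tool(
  commands=[
    [-0.05, 0, 0.7, 0, 0, 0, -1],
    [-0.05, 0, 1.4, 0, 0, 0, -1],
    [-0.05, 0, 1.9, 0, 0, 0, -1],
    [-0.05, 0, 2.25, 0, 0, 0, -1],
    [-0.05, 0, 2.25, 0, 0, 0, -1],
  ],
)

```text
time: 2.4
position: [0.6358, -0.0646, 0.099]
tool_rot: [-0.001, 0.741, 0.671, -0.001]
contact_force: [-0.0, -0.5, 1.3]
gripper_width: 0.0852
grip_force: 0.0
```

Request:
drive_tool(
  commands=[
    [0, 0, 0, 0, 0, 0, 0],
    [0, 0, 0, 0, 0, 0, 0.3],
    [0, 0, 0, 0, 0, 0, 1],
    [0, 0, 0, 0, 0, 0, 1],
    [0, 0, 0, 0, 0, 0, 1],
    [0, 0, 0, 0, 0, 0, 1],
    [0, 0, 0, 0, 0, 0, 1],
    [0, 0, 0, 0, 0, 0, 1],
  ],
)

```text
time: 3.2
position: [0.6377, -0.0648, 0.1026]
tool_rot: [0.001, 0.741, 0.671, 0.001]
contact_force: [-0.0, -0.0, 6.5]
gripper_width: 0.0241
grip_force: 60.3
```

Request:
drive_tool(
  commands=[
    [0, 0, -0.2, 0, 0, 0, 1],
    [0, 0, -0.5, 0, 0, 0, 1],
    [0, 0, -0.9, 0, 0, 0, 1],
    [0, 0, -1.3, 0, 0, 0, 1],
    [0, 0, -1.7, 0, 0, 0, 1],
    [0, 0, -2, 0, 0, 0, 1],
    [0, 0, -2, 0, 0, 0, 1],
  ],
)

```text
time: 3.9
position: [0.638, -0.0648, 0.1837]
tool_rot: [0.001, 0.741, 0.671, 0.001]
contact_force: [0.3, -0.6, -1.2]
gripper_width: 0.0246
grip_force: 59.5
```

Run:
```python
from go import *
o=get_obs();print(o["time"],o["position"],o["q"],o["grip_force"],o["gripper_width"],o["contact_force"],o["moment"])
go((.56,-.22,.19),down(44)); go((.4975,-.379,.17),down(1.4),(.56,-.22,.19),down(44))
s=camera("scene"); c=camera("top")
a=s["frame"][130:270,130:320];b=c["frame"][90:230,180:370]
cv2.imwrite("pics/lift.png",cv2.resize(np.hstack([a,b])[:,:,::-1],None,fx=2.1,fy=2.1,interpolation=cv2.INTER_CUBIC))
```

```text
3.9 [ 0.63799802 -0.06481167  0.18369426] [-1.01233539e-01  3.49130828e-01  1.40607385e-01  1.35885381e+00
 -1.12202402e-05  1.56912888e+00] 59.49687302112579 0.024578550308297097 [ 0.31561351 -0.59241318 -1.23788256] [ 0.02157013 -0.0091918  -0.01461742]
[-4.054 -1.554 -0.163] [ 0.19 -0.07 40.3 ] rows>= 4.7
[-3.885  1.774  0.5  ] [ 0.   0.  42.6] rows>= 5.0
```

View pics/lift.png

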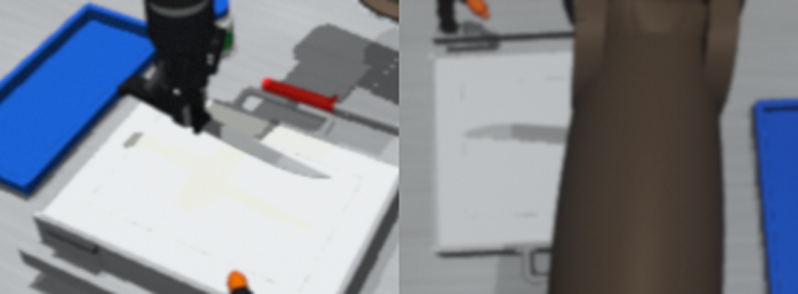

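The knife is held and level above the board, with its tip at crop px (325,177). Carrying it to the tray.

Request:
drive_tool(
  commands=[
    [-0.4, -0.15, -0.05, 0, 0, 4, 1],
    [-0.9, -0.35, -0.1, 0, 0, 9, 1],
    [-1.5, -0.55, -0.15, 0, 0, 15, 1],
    [-2.1, -0.8, -0.15, 0, 0, 21, 1],
    [-2.7, -1.05, -0.15, 0, 0, 27, 1],
    [-3.2, -1.25, -0.15, 0, 0, 32, 1],
    [-3.65, -1.4, -0.15, 0, 0, 36, 1],
    [-4.05, -1.55, -0.15, 0, 0, 40.3, 1],
  ],
)

```text
time: 4.8
position: [0.5582, -0.2205, 0.186]
tool_rot: [-0.001, 0.928, 0.373, -0.001]
contact_force: [-0.2, 0.2, -1.1]
gripper_width: 0.0242
grip_force: 59.4
```

Request:
drive_tool(
  commands=[
    [-0.5, 0.2, 0.05, 0, 0, 5.3, 1],
    [-1, 0.45, 0.1, 0, 0, 10.6, 1],
    [-1.5, 0.7, 0.2, 0, 0, 16, 1],
    [-2.1, 0.95, 0.3, 0, 0, 23, 1],
    [-2.7, 1.2, 0.4, 0, 0, 30, 1],
    [-3.3, 1.5, 0.5, 0, 0, 36, 1],
    [-3.9, 1.75, 0.5, 0, 0, 42.6, 1],
    [-3.9, 1.75, 0.5, 0, 0, 42.6, 1],
  ],
)

```text
time: 5.6
position: [0.4938, -0.3806, 0.1656]
tool_rot: [-0.0, 1.0, 0.01, -0.001]
contact_force: [-0.1, 0.5, -1.4]
gripper_width: 0.0237
grip_force: 59.5
```

Run:
```python
from go import *
o=get_obs();print(o["time"],o["position"],o["q"],o["grip_force"],o["gripper_width"])
go((.4975,-.378,.020),down(1.4))
go((.4975,-.378,.0125),down(1.4))
c=camera("top");s=camera("scene")
a=s["frame"][90:230,80:270];b=c["frame"][120:260,300:490]
cv2.imwrite("pics/tray.png",cv2.resize(np.hstack([a,b])[:,:,::-1],None,fx=2.1,fy=2.1,interpolation=cv2.INTER_CUBIC))
```

```text
5.6 [ 0.49383969 -0.38061316  0.1656117 ] [-6.56209309e-01  3.21371919e-01  6.27314462e-02  1.31441898e+00
 -8.91607144e-04  2.46620289e+00] 59.511982798576355 0.02369931431645951
[ 0.101 -0.061  3.64 ] [-0.04  0.13 -0.3 ] rows>= 2.9
[ 0.102 -0.061  3.828] [-0.04  0.13 -0.3 ] rows>= 3.1
```

View pics/tray.png

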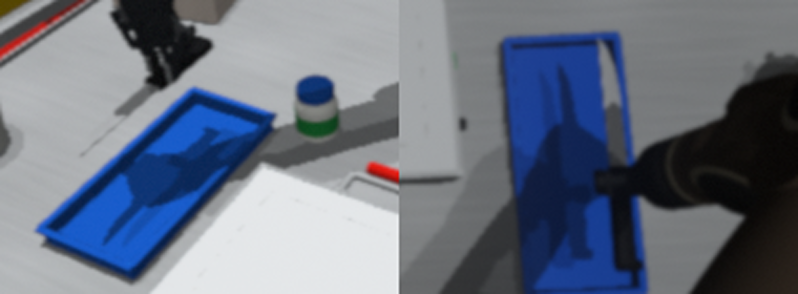

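Knife is aligned along the tray axis, over it. The view sits to the right of the tray (crop px 608,42 to 625,265), consistent with parallax at z≈0.17. Lowering.

Request:
drive_tool(
  commands=[
    [0.02, 0, 0.4, 0, 0, 0, 1],
    [0.02, 0, 1.0, 0, 0, 0, 1],
    [0.02, 0, 1.7, 0, 0, 0, 1],
    [0.02, 0, 2.3, 0, 0, 0, 1],
    [0.02, 0, 2.9, 0, 0, 0, 1],
    [0.02, 0, 3.3, 0, 0, 0, 1],
    [0.02, 0, 3.6, 0, 0, 0, 1],
    [0.02, 0, 3.7, 0, 0, 0, 1],
  ],
)

```text
time: 6.5
position: [0.4961, -0.3771, 0.0178]
tool_rot: [-0.001, 1.0, 0.013, -0.001]
contact_force: [-0.2, 0.4, -1.8]
gripper_width: 0.0246
grip_force: 59.5
```

Request:
drive_tool(
  commands=[
    [0, 0, 0, 0, 0, 0, 1],
    [0, 0, 0.05, 0, 0, 0, 1],
    [0, 0, 0.1, 0, 0, 0, 1],
    [0, 0, 0.1, 0, 0, 0, 1],
  ],
)

```text
time: 6.9
position: [0.4967, -0.3786, 0.0157]
tool_rot: [0.0, 1.0, 0.012, 0.0]
contact_force: [-0.5, -0.1, -1.6]
gripper_width: 0.0243
grip_force: 59.5
```

Request:
drive_tool(
  commands=[
    [0, 0, 0.05, 0, 0, 0, 1],
    [0, 0, 0.1, 0, 0, 0, 1],
    [0, 0, 0.1, 0, 0, 0, 1],
    [0, 0, 0.1, 0, 0, 0, 1],
  ],
)

```text
time: 7.3
position: [0.4964, -0.3784, 0.0112]
tool_rot: [-0.0, 1.0, 0.012, -0.0]
contact_force: [0.4, -0.2, -1.8]
gripper_width: 0.0242
grip_force: 59.5
```

Request:
drive_tool(
  commands=[
    [0, 0, 0, 0, 0, 0, 0.3],
    [0, 0, 0, 0, 0, 0, 0.2],
    [0, 0, 0, 0, 0, 0, 0],
    [0, 0, 0, 0, 0, 0, -0.3],
    [0, 0, 0, 0, 0, 0, -0.3],
    [0, 0, 0, 0, 0, 0, -0.3],
  ],
)

```text
time: 7.9
position: [0.4965, -0.3784, 0.0113]
tool_rot: [0.0, 1.0, 0.012, 0.0]
contact_force: [0.4, -0.1, -0.3]
gripper_width: 0.0553
grip_force: 0.0
```

Request:
drive_tool(
  commands=[
    [0, 0, -0.2, 0, 0, 0, -0.3],
    [0, 0, -0.6, 0, 0, 0, -0.3],
    [0, 0, -1.2, 0, 0, 0, -0.3],
    [0, 0, -2, 0, 0, 0, -0.3],
    [0, 0, -2.8, 0, 0, 0, -0.3],
    [0, 0, -3.6, 0, 0, 0, -0.3],
    [0, 0, -4.4, 0, 0, 0, -0.3],
    [0, 0, -5.2, 0, 0, 0, -0.3],
  ],
)

```text
time: 8.7
position: [0.4963, -0.3783, 0.2214]
tool_rot: [0.0, 1.0, 0.012, 0.0]
contact_force: [0.6, 0.3, 0.3]
gripper_width: 0.0556
grip_force: 0.0
```

Run:
```python
from m import *
c=camera("top");f=c["frame"].astype(int);v=f.mean(2)
V,U=np.mgrid[:384,:512]
# board: front shadow edge (dark line) & rear strip; sub-pixel min per column
def vmin(u,a,b):
    p=v[a:b,u]; k=int(p.argmin()); d=p[k-1]-2*p[k]+p[k+1] if 0<k<len(p)-1 else 1
    return a+k+(.5*(p[k-1]-p[k+1])/d if 0<k<len(p)-1 else 0)
us=[u for u in list(range(202,234))+list(range(293,322))]
fr=np.array([(u,vmin(u,200,216)) for u in us]); P=toplane(c,fr,.085); k=np.polyfit(P[:,1],P[:,0],1);print("front edge x=",k,"yaw",np.degrees(np.arctan(-k[0])),np.std(P[:,0]-np.polyval(k,P[:,1])))
bar=[]
for u in range(248,280):
    p=v[215:228,u]
    # brightest between two dark minima
    k=3+int(p[3:10].argmax())
    bar.append((u,215+k+.5*(p[k-1]-p[k+1])/(p[k-1]-2*p[k]+p[k+1])))
bar=np.array(bar);print(np.round(bar[::4],1).tolist());Q=toplane(c,bar,.097);k=np.polyfit(Q[:,1],Q[:,0],1);print("bar x=",k,np.degrees(np.arctan(-k[0])))
rows=[]
for vv in range(110,205,8):
    d=np.diff(v[vv,190:345]); rows.append((vv,190+d[:40].argmax()+.5,190+95+d[95:].argmin()+.5))
L=toplane(c,[(r[1],r[0]) for r in rows],.097);Rr=toplane(c,[(r[2],r[0]) for r in rows],.097)
print(np.round(np.c_[L[:,:2],Rr[:,:2]],3))
cv2.imwrite("pics/t2.png",cv2.resize(c["frame"][100:290,170:430,::-1],None,fx=3,fy=3,interpolation=cv2.INTER_CUBIC))
```

```text
front edge x= [-0.0256118   0.51174432] yaw 1.4671275586983976 0.0002600125399999805
[[248.0, 222.4], [252.0, 222.1], [256.0, 221.9], [260.0, 221.8], [264.0, 221.6], [268.0, 221.2], [272.0, 221.1], [276.0, 220.9]]
bar x= [-0.02604675  0.47246018] 1.4920312785607939
[[ 0.803  0.083  0.798 -0.102]
 [ 0.781  0.171  0.771 -0.189]
 [ 0.757  0.174  0.747 -0.191]
 [ 0.732  0.174  0.723 -0.19 ]
 [ 0.708  0.174  0.699 -0.191]
 [ 0.684  0.171  0.675 -0.199]
 [ 0.661  0.171  0.651 -0.192]
 [ 0.637  0.171  0.628 -0.196]
 [ 0.614  0.171  0.604 -0.195]
 [ 0.59   0.171  0.581 -0.203]
 [ 0.567  0.168  0.558 -0.196]
 [ 0.544  0.168  0.535 -0.198]]
```

View pics/t2.png

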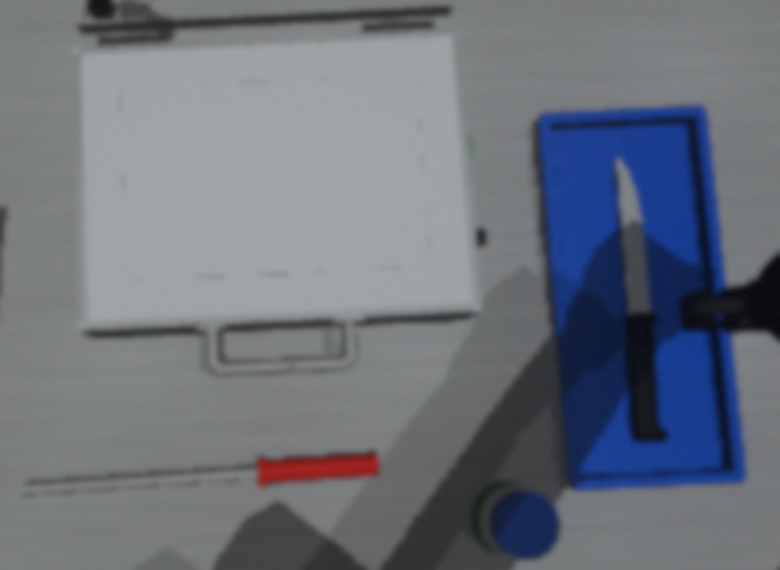

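The view shows the knife flat and centred in the tray, from crop px (618,160) to (650,437). The bar is clear at crop px (285,365), with light-box yaw of about 1.5°. Next is the handle.

Run:
```python
from go import *
go((.485,-.19,.22),down(46)); go((.473,-.014,.16),down(91.5),(.485,-.19,.22),down(46))
```

```text
[-0.199 -4.738  0.158] [  0.43  -0.23 -44.6 ] rows>= 5.2
[ 2.957 -3.272  1.5  ] [  0.    0.  -45.5] rows>= 5.3
```

Request:
drive_tool(
  commands=[
    [0, -0.5, 0, 0, 0, -5, 0.15],
    [0, -1.2, 0, 0, 0, -11, 0.15],
    [-0.05, -1.9, 0, 0, 0, -18, 0.15],
    [-0.1, -2.6, 0, 0, 0, -25, 0.15],
    [-0.1, -3.3, 0, 0, 0, -31, 0.15],
    [-0.15, -3.9, 0, 0, 0, -37, 0.15],
    [-0.2, -4.4, 0, 0, 0, -41, 0.15],
    [-0.2, -4.75, 0, 0, 0, -44.6, 0.15],
  ],
)

```text
time: 9.55
position: [0.4834, -0.1874, 0.22]
tool_rot: [0.0, 0.92, 0.392, 0.0]
contact_force: [-0.9, 0.4, 0.4]
gripper_width: 0.036
grip_force: 0.0
```

Request:
drive_tool(
  commands=[
    [0.3, -0.3, 0.1, 0, 0, -5, 0.15],
    [0.7, -0.8, 0.3, 0, 0, -11, 0.15],
    [1.2, -1.3, 0.5, 0, 0, -18, 0.15],
    [1.6, -1.8, 0.8, 0, 0, -25, 0.15],
    [2.1, -2.3, 1.1, 0, 0, -31, 0.15],
    [2.5, -2.8, 1.3, 0, 0, -37, 0.15],
    [2.95, -3.25, 1.5, 0, 0, -45.5, 0.15],
    [2.95, -3.25, 1.5, 0, 0, -45.5, 0.15],
  ],
)

```text
time: 10.35
position: [0.4715, -0.0114, 0.1588]
tool_rot: [-0.001, 0.696, 0.718, -0.0]
contact_force: [0.5, -0.1, 0.7]
gripper_width: 0.0362
grip_force: 0.0
```

Run:
```python
from go import *
o=get_obs();print(o["time"],o["position"],o["gripper_width"],o["q"]); go((.473,-.014,.072),down(91.5))
```

```text
10.35 [ 0.47146447 -0.01139284  0.15879481] 0.0362489788480049 [-2.45631268e-02  3.65348590e-02 -2.96066230e-01  1.23927238e+00
  6.43222548e-04  1.51478860e+00]
[-0.068  0.039  2.17 ] [-0.06 -0.04  0.3 ] rows>= 1.7
```

Request:
drive_tool(
  commands=[
    [-0.05, 0.04, 0.4, 0, 0, 0, 0.15],
    [-0.05, 0.04, 0.9, 0, 0, 0, 0.15],
    [-0.05, 0.04, 1.3, 0, 0, 0, 0.15],
    [-0.05, 0.04, 1.7, 0, 0, 0, 0.15],
    [-0.05, 0.04, 2.0, 0, 0, 0, 0.15],
    [-0.05, 0.04, 2.15, 0, 0, 0, 0.15],
    [-0.05, 0.04, 2.15, 0, 0, 0, 0.15],
  ],
)

```text
time: 11.05
position: [0.4736, -0.0157, 0.0729]
tool_rot: [-0.0, 0.698, 0.716, -0.0]
contact_force: [-0.6, 0.4, -0.3]
gripper_width: 0.0362
grip_force: 0.0
```

Request:
drive_tool(
  commands=[
    [0, 0, 0, 0, 0, 0, 0.4],
    [0, 0, 0, 0, 0, 0, 0.6],
    [0, 0, 0, 0, 0, 0, 0.8],
    [0, 0, 0, 0, 0, 0, 1],
    [0, 0, 0, 0, 0, 0, 1],
    [0, 0, 0, 0, 0, 0, 1],
  ],
)

```text
time: 11.65
position: [0.4736, -0.0155, 0.0742]
tool_rot: [0.0, 0.698, 0.716, -0.0]
contact_force: [-5.0, -0.5, 5.9]
gripper_width: 0.01
grip_force: 58.5
```

Run:
```python
from go import *
o=get_obs();print(o["time"],o["position"],o["gripper_width"],o["grip_force"],o["contact_force"],o["moment"])
P=np.array(o["position"])
for a in (4,8,12,16,20,24,28,32,36,40):
    t=np.radians(a);d=.322*(1-np.cos(t));go(P+[d*.9997,d*.0258,.322*np.sin(t)],rot(o["tool_rot"]))
```

```text
11.65 [ 0.47355264 -0.01552851  0.07418479] 0.009959810762678383 58.513153195381165 [-4.96497638 -0.51749756  5.89270631] [-0.05121125  0.87744277 -0.03995738]
[-0.     0.02  -0.562] [0. 0. 0.] rows>= 0.4
[-0.     0.078 -1.12 ] [0. 0. 0.] rows>= 0.9
[-1.000e-03  1.760e-01 -1.674e+00] [0. 0. 0.] rows>= 1.3
[-1.000e-03  3.120e-01 -2.219e+00] [0. 0. 0.] rows>= 1.8
[-1.000e-03  4.850e-01 -2.753e+00] [0. 0. 0.] rows>= 2.2
[-1.000e-03  6.950e-01 -3.274e+00] [0. 0. 0.] rows>= 2.7
[-1.000e-03  9.420e-01 -3.779e+00] [0. 0. 0.] rows>= 3.1
[-2.000e-03  1.223e+00 -4.266e+00] [0. 0. 0.] rows>= 3.6
[-2.000e-03  1.537e+00 -4.732e+00] [0. 0. 0.] rows>= 4.0
[-2.000e-03  1.883e+00 -5.175e+00] [0. 0. 0.] rows>= 4.4
```

Request:
drive_tool(
  commands=[
    [0, 0, -0.2, 0, 0, 0, 1],
    [0, 0.02, -0.56, 0, 0, 0, 1],
    [0, 0.08, -1.12, 0, 0, 0, 1],
    [0, 0.18, -1.67, 0, 0, 0, 1],
    [0, 0.31, -2.22, 0, 0, 0, 1],
    [0, 0.44, -2.6, 0, 0, 0, 1],
    [0, 0.48, -2.75, 0, 0, 0, 1],
    [0, 0.48, -2.75, 0, 0, 0, 1],
  ],
)

```text
time: 12.45
position: [0.4921, -0.0151, 0.184]
tool_rot: [-0.001, 0.698, 0.716, -0.001]
contact_force: [-5.5, -0.1, -3.4]
gripper_width: 0.0099
grip_force: 58.6
```

Run:
```python
from go import *
o=get_obs();print(o["time"],o["position"],o["gripper_width"],o["grip_force"],o["contact_force"],o["moment"])
P0=np.array([.47355,-.01553,.07418])
for a in (25,30,35,40):
    t=np.radians(a);d=.322*(1-np.cos(t));go(P0+[d*.9997,d*.0258,.322*np.sin(t)],rot(o["tool_rot"]))
s=camera("scene");save(s,"pics/s20.png")
```

```text
12.45 [ 0.49208439 -0.01507101  0.18398297] 0.009852450758529453 58.625752329826355 [-5.49292057 -0.11586478 -3.36321175] [-0.21516482  1.03773564 -0.02214376]
[ 0.     0.289 -0.658] [0. 0. 0.] rows>= 0.6
[-0.     0.612 -1.281] [0. 0. 0.] rows>= 1.1
[-0.     0.989 -1.874] [0. 0. 0.] rows>= 1.7
[-1.000e-03  1.415e+00 -2.432e+00] [0. 0. 0.] rows>= 2.3
```

View pics/s20.png

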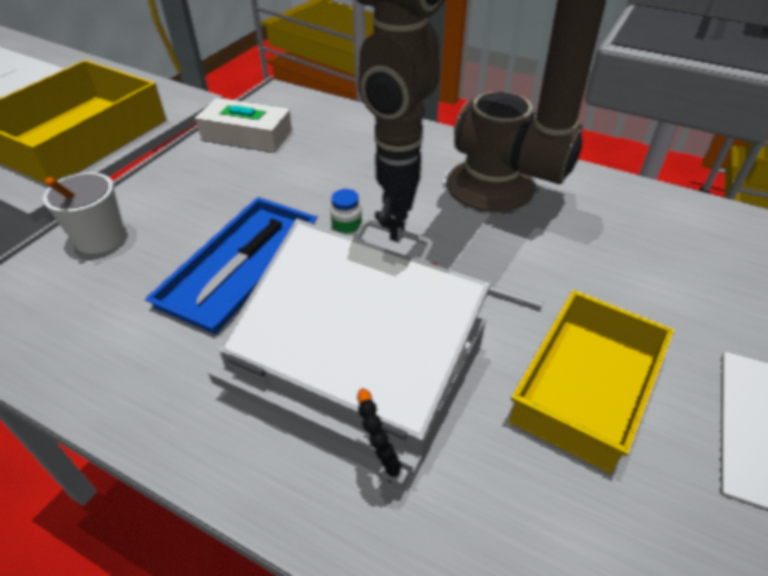

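The board is up about 20° with the handle in the gripper at (395,235). The knife is in the tray at (240,262), and the bystanders haven't moved. Raising the rest.

Request:
drive_tool(
  commands=[
    [0, 0.1, -0.25, 0, 0, 0, 1],
    [0, 0.29, -0.66, 0, 0, 0, 1],
    [0, 0.6, -1.25, 0, 0, 0, 1],
    [0, 0.95, -1.8, 0, 0, 0, 1],
    [0, 1.2, -2.15, 0, 0, 0, 1],
    [0, 1.35, -2.35, 0, 0, 0, 1],
    [0, 1.4, -2.42, 0, 0, 0, 1],
    [0, 1.4, -2.42, 0, 0, 0, 1],
  ],
)

```text
time: 13.3
position: [0.5467, -0.0137, 0.2821]
tool_rot: [-0.001, 0.698, 0.716, -0.001]
contact_force: [-14.4, -1.9, 6.5]
gripper_width: 0.0095
grip_force: 59.2
```

Request:
drive_tool(
  commands=[
    [0, 0, 0, 0, 0, 0, 1],
    [0, 0, 0, 0, 0, 0, 1],
    [0, 0, 0, 0, 0, 0, 1],
    [0, 0, 0, 0, 0, 0, 1],
    [0, 0, 0, 0, 0, 0, 1],
    [0, 0, 0, 0, 0, 0, 1],
  ],
)

```text
time: 13.9
position: [0.5462, -0.0137, 0.2816]
tool_rot: [-0.001, 0.698, 0.716, -0.002]
contact_force: [-14.1, -2.1, 5.5]
gripper_width: 0.0093
grip_force: 59.1
```

Run:
```python
from go import *
o=get_obs();p=o["position"];print(o["time"],p,o["gripper_width"],o["grip_force"],o["contact_force"],o["joint_vel"].round(3))
print("angle from z,x:",np.degrees(np.arcsin((p[2]-.07418)/.322)),np.degrees(np.arccos(1-(p[0]-.47355)/.322)))
s=camera("scene");save(s,"pics/s40.png")
```

```text
13.9 [ 0.54622181 -0.01370612  0.28162049] 0.009279994500319685 59.14246916770935 [-14.13832782  -2.0995267    5.45683811] [-0.002  0.    -0.001  0.001  0.    -0.001]
angle from z,x: 40.10760342643013 39.257379777769316
```

View pics/s40.png

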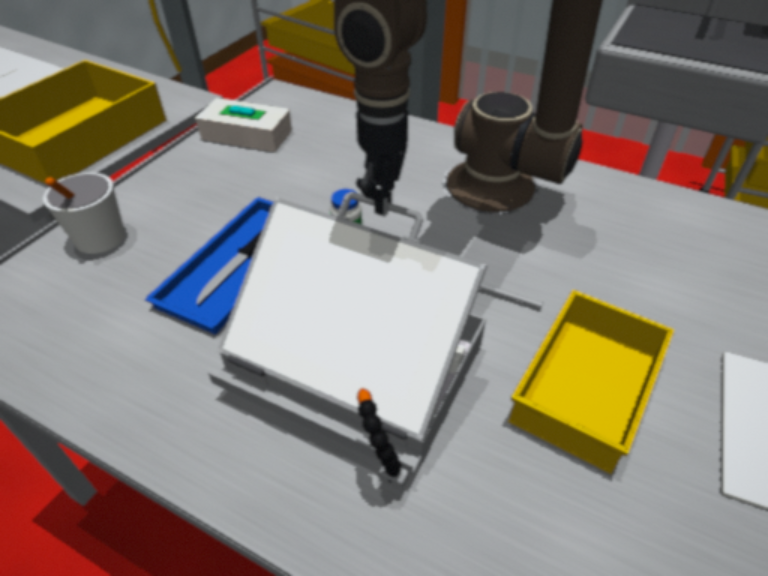

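Board is up at about 40°, with front corners at (278,203) and (486,265). I'll check the angle by projection.

Run:
```python
from go import *
s=camera("scene")
for a in (35,40,45):
    t=np.radians(a);d=.322-.28*np.cos(t)+.006*np.sin(t);z=.091+.28*np.sin(t)+.006*np.cos(t)
    b=np.array([.4728,-.014]);u=np.array([.9997,.0258]);n=np.array([-.0258,.9997])
    print(a,(1.5*proj(s,[np.r_[b+u*d+n*k,z] for k in(-.19,.19)])).round(0).tolist())
o=get_obs();print(o["position"],o["contact_force"])
```

```text
35 [[279.0, 200.0], [486.0, 267.0]]
40 [[272.0, 196.0], [484.0, 264.0]]
45 [[265.0, 192.0], [481.0, 262.0]]
[ 0.54621863 -0.01370029  0.28163658] [-13.63519646  -2.18113786   5.6949759 ]
```

Run:
```python
from go import *
s=camera("scene");g40=s["frame"].mean(2); g20=cv2.resize(cv2.imread("pics/s20.png"),(512,384),interpolation=cv2.INTER_AREA).mean(2)
def pr(a,y,dx=0,zz=.006,r=.28):
    t=np.radians(a);d=.322-r*np.cos(t)+zz*np.sin(t);z=.091+r*np.sin(t)+zz*np.cos(t)
    return proj(s,np.r_[np.array([.4728+dx,-.014])+np.array([.9997,.0258])*d+np.array([-.0258,.9997])*y,z])[0]
# step edge of right (+y) side at mid radius and front edge at free spots: sample along the sweep direction, find strongest drop
for nm,g,a0 in(("20",g20,20),("40",g40,40)):
    for y in(-.15,-.1,.1,.15):
        A=np.arange(a0-12,a0+13,.25);P=np.array([pr(a,y) for a in A],np.float32)
        w=cv2.GaussianBlur(cv2.remap(g.astype(np.float32),P[:,:1],P[:,1:],cv2.INTER_LINEAR),(1,5),0).ravel()
        d=np.abs(np.diff(w));k=d.argsort()[-1];print(nm,y,A[k],w[k-8:k+9:4].round())
```

```text
20 -0.15 19.75 [184. 170. 148. 124. 111.]
20 -0.1 20.75 [167. 141. 109.  75.  57.]
20 0.1 17.0 [220. 206. 183. 160. 145.]
20 0.15 19.25 [203. 191. 180. 166. 156.]
40 -0.15 32.0 [207. 193. 178. 165. 157.]
40 -0.1 30.75 [219. 211. 198. 181. 169.]
40 0.1 29.25 []
40 0.15 31.5 [214. 200. 185. 169. 161.]
```

Run:
```python
from go import *
s=camera("top");g=s["frame"].copy()
def pr(a,y,zz=.006,r=.28):
    t=np.radians(a);d=.322-r*np.cos(t)+zz*np.sin(t);z=.091+r*np.sin(t)+zz*np.cos(t)
    return proj(s,np.r_[np.array([.4728,-.014])+np.array([.9997,.0258])*d+np.array([-.0258,.9997])*y,z])[0]
im=cv2.resize(g[90:250,170:370,::-1],None,fx=3.5,fy=3.5,interpolation=cv2.INTER_CUBIC)
for a,col in((35,(0,0,255)),(40,(0,255,0)),(45,(255,0,0))):
    for y0,y1 in((-.22,-.195),(.195,.22)):
        q=[tuple(int(v) for v in ((pr(a,y)-[170,90])*3.5+1.25)) for y in(y0,y1)];cv2.line(im,*q,col,1)
    print(a,pr(a,-.19),pr(a,.19))
cv2.imwrite("pics/top40.png",im)
```

```text
35 [340.99265774 173.60917967] [182.41547795 181.55390954]
40 [342.31690118 165.62100189] [180.46554603 173.7473506 ]
45 [343.49521293 156.76302683] [178.56490995 165.06386557]
```

View pics/top40.png

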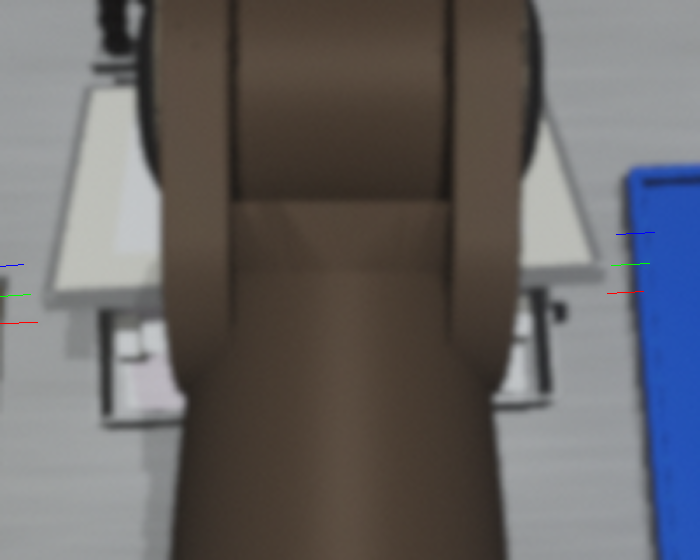

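The top view puts the upper front edge at crop px (600,263) and (48,293), right on the 40° marks. The board is steady and held, so I'm handing in.

```bash
python3 -c "
from cell import *
print(sign_off())"
```

```text
the job is handed in; nothing more can be done
None
```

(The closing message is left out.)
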